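# Close the plant-food jar

### The arm

A 6-joint arm with a two-finger parallel gripper is mounted at the origin on the work surface. World frame = base frame: x ahead of the robot, y to its left, z up, the work surface at z = 0. Lengths are in mm, angles in rad, forces in N, time in s.
With the tool pointing down it reaches from about 275 to 1000 mm from the base axis. Payload 8.4 kg.
Tool frame: the origin (TCP) lies midway between the tips of the shut fingers; the grasp point (between the pads) lies 19 mm behind it; z points along the fingers, y is the direction in which the jaws open and shut (so a half turn about z gives the same grasp; the last joint's range is limited). The gripper opens to 85 mm and grips with 20 to 120 N. Pads are 22 mm wide; open, the fingers measure 114 mm over their backs; the gripper's body (76 mm by 85 mm) begins 54 mm behind the grasp point. The pads swing forward as they close: fully open they stand 13 mm farther back than shut.
Start: joints at [1.168, 0.353, 1.633, -0, 1.155, -0.002], TCP at [243.846, 575.471, 231.281] pointing down, gripper open.
Joint ranges: [-2.63, 2.63], [-0.92, 2.1], [0.06, 2.66], [-1.3, 4.44], [0, 2.69], [-3.02, 3.02]. Speed limits (rad/s): [2.22, 2.22, 2.79, 3.14, 3.14, 3.14].

### API

Orientations are given as [roll, pitch, yaw] about the fixed x, y, z axes, in that order (R = Rz(yaw) Ry(pitch) Rx(roll)).
In Python, from rig import r gives the robot as it stands. The module is installed in compiled form; this text tells all that it offers.
- The arm moves only by the tool drive_tool, never from a script. Its argument "moves" is a list of rows, each a list of 3 entries, a list of its own where there are three numbers: the closure, from 0 (fully open) to 1 (shut), then the shift along the tool's x, y, z in cm, then the turn about the tool's z in degrees. In form: [[claw, [dx, dy, dz], roll], ...]. A call has 1 to 12 rows; each row is the pose to reach, as a shift and turn from the pose measured when the call began, along the tool's axes at that moment; what a row does not reach only later rows make up. A row lasts 1/8 s, in which the tool goes at most 62.5 mm and 10.7 degrees, less where a joint would pass 70% of its speed; a pose out of reach is approached as far as the arm can. A call with a gripper value outside its range is refused whole. The fingers move at their own pace and stop on an object; "grip_force" is the grip in N (left out, the last holds). Time passes only in rows, so rows that repeat a pose let the fingers close. It gives the time, the measured TCP pose, the force and the opening at its end, in the units of the state.
- r.sense(): the state, without advancing time (a new reading comes with each control period).
- r.grab_frame(name): name is "scene" or "side" or "wrist"; returns a dict with "color" (480x640x3 uint8, red, green, blue), "fx", "fy", "cx", "cy" (pixels), "D" ([k1, k2, p1, p2, k3] as OpenCV has them; the pictures are not rectified), "pose" (4x4, takes a point from camera to world coordinates); the wrist camera has in their place "hand_eye" (4x4, takes a point from camera to tool coordinates, whose origin is the TCP and whose axes are the flange's). Camera axes: x right, y up, looking along -z (the intrinsics and any distortion apply to the point x, -y, -z); pixel columns grow to the right and rows downward; lengths in mm; the calibration is good to about 2 mm. A picture is of the moment at which its call begins: read the wrist's pose just before it. There is no depth.
- r.sign_off(): hands the job in, once; it reports no verdict.
Trained networks look in the newest picture that a camera, given by its name, has taken for a name from the list of things; names that differ only in an ending like _2 or _b are one class to them, and where a whole thing is asked for, a point or a joint stands for the part that bears it (a point fixed in the world has none). Each returns a list of dicts, best first, with "score" (0 to 1); they miss things now and then, are a little off and sometimes report something else, mostly with a low value. They report only what shows in the picture. A call takes as long as a camera call. They do not tell look-alikes from the thing itself.
- r.outline_of(thing, camera): "mask" (480x640 bool, what is visible of it) and "at" ([column, row] in pixels, amid what is visible of it).
- r.spot_point(thing, camera): "at" ([column, row] in pixels: a listed point, or the origin of a listed thing).
The state is a dict: "clock": time; "qpos": joint angles; "qvel": joint speeds; "joint_efforts": joint torques, N m; "eef_pos": TCP position; "tcp_rot": TCP orientation; "contact_force": force on the tool from outside, world axes, zero at the start; "wrist_torque": the same for the moment, N m; "opening": opening from 0.0 (shut) to 1.0 (fully open).
Only numpy, scipy, OpenCV 4.12 (cv2) and the standard library are available. Lean on these libraries where they do the work, as an engineer would, in place of code of your own. Each camera call takes 0.05 s, during which the arm holds its last target.

### The job

The wooden lid of the plant-food jar was left sitting loose on top of the jar's steel collar. Without lifting it off, turn it back (counter-clockwise seen from above) until its two lugs drop into the notches of the collar, then screw it forward (clockwise) under the lips until it is fully home, and let go. Leave the small jar where it stands.

Things in the scene. Friction and masses are not known exactly. Their poses are not given: they have to be found in the camera images.
- jar: White ceramic jar, 100 mm across, on a round wooden foot (120 mm) screwed to the shelf: it cannot move. Origin: centre of its underside, z up. Flat shoulder 120 mm above it, round a 60 mm mouth. At its top a dark steel collar, 102 mm across, in two equal halves, with two open notches; the closed lid rests on the shoulder.
- collar (a point): Point on the jar's axis at shoulder height, axes as the jar's. Collar on it, by angle from x, counter-clockwise from above (same again at +180 deg): -11 to 39 deg a lip, top 12 mm and underside 8 mm above the shoulder, inner radius 38 mm, groove below; 39 to 87 deg the open notch, down to the shoulder; 87 to 169 deg a solid stop 16.5 mm high that ends notch and groove.
- lid_grip (a point): Lid's grip point, on its axis, 42 mm above disc underside. Wood, 0.16 kg: disc 70 x 5 mm, lugs 14 mm wide at +x and -x to 45 mm out, 56 mm plug in the mouth (2 mm play), bar grip along x: 56 long, 14 wide (y), top 13 mm above the point. Lid minus jar yaw: start 3 to 26 deg, lugs on lips; 63 deg: mid-notch, drops 12 mm if let down; 0: home, lugs under lips, 3 mm slack. Turns with light friction.
- small_jar_mid (a point): Bystander: a smaller white ceramic jar, loose, 76 mm across and 136 mm high, with a closed round wooden lid and a ball knob. The point is on its axis, 60 mm above its underside.
There are look-alikes about, which are no part of the job. What is shaped like the part that bears lid_grip but green is not meant.

How it is judged:
By the outcome, as a careful person would: the job done as asked, in the order asked, and still so for the second after the job is handed in, with the robot touching nothing.
It also fails if it takes over 38 s, if anything falls off the work surface, if the arm or the gripper's body presses on something with over 40 N, if the wrist force passes 120 N, or if a joint passes its speed limit or range.

## Working session

There is one attempt and no reset: what is moved stays moved. The work goes in short steps, Python scripts to look and compute and a tool call to move; the robot and the scene stay as the last step left them, time stands still between calls to the robot, and variables do not carry over. Pictures are saved under pics/ and viewed, and the job is handed in when it is done.

Besides the shell and the picture viewer there is one more tool, called after "Emit:" as name(argument=value, ...), one argument or row to a line, values as JSON. drive_tool: Moves the arm, as the interface text tells. Its arguments: {"type":"object","properties":{"moves":{"type":"array"},"grip_force":{"type":"number"}},"required":["moves"]}

```bash
mkdir -p pics
cat > h.py <<'E'
import numpy as np, cv2
from rig import r
def save(n,f): cv2.imwrite(f'pics/{n}.png', f['color'][:,:,::-1])
E
python3 - <<'E'
from h import *
print(r.sense())
for c in ['scene','side','wrist']:
    f=r.grab_frame(c); save(c+'0',f)
    print(c,f['fx'],f['fy'],f['cx'],f['cy'],f['D']); print(np.round(f.get('pose',f.get('hand_eye')),3).tolist())
    for t in ['lid_grip','collar','small_jar_mid','jar']:
        print(t,[(np.round(d['at']).tolist(),round(d['score'],2)) for d in r.spot_point(t,c)])
E
```

```text
{'clock': 0.0, 'qpos': array([ 1.16758855e+00,  3.53671219e-01,  1.63413451e+00, -1.04067566e-05,
        1.15518231e+00, -2.41489669e-03]), 'qvel': array([ 0.00128029, -0.00162108,  0.0011866 ,  0.00125774, -0.00030758,
        0.00039727]), 'joint_efforts': array([ 1.74300672e-03, -6.05242324e+01, -3.42066443e+01,  1.61305375e-04,
        9.46006563e-03,  2.88061116e-06]), 'eef_pos': array([243.66926569, 575.03107602, 230.54710654]), 'tcp_rot': array([-3.14019726e+00,  6.14522202e-06,  2.74080399e+00]), 'contact_force': array([-0.43500552,  0.00328541, -0.08015542]), 'wrist_torque': array([ 0.00645325,  0.04816232, -0.02268744]), 'opening': 1.0030307444234783}
scene 435.9277204947329 435.9277204947329 327.132867714638 235.52381821269498 [-0.10199918  0.          0.          0.          0.        ]
[[-0.057, -0.722, 0.689, 1044.159], [0.998, -0.051, 0.029, -72.697], [0.014, 0.69, 0.724, 611.258], [0.0, 0.0, 0.0, 1.0]]
lid_grip [([305.0, 365.0], 0.8), ([290.0, 222.0], 0.76), ([191.0, 268.0], 0.76), ([283.0, 198.0], 0.7)]
collar [([290.0, 248.0], 0.69)]
small_jar_mid [([437.0, 246.0], 0.58)]
jar [([298.0, 294.0], 0.74)]
side 555.761639332686 555.761639332686 323.3525440160746 242.14707880930726 [-0.01341858  0.          0.          0.          0.        ]
[[-0.975, 0.173, -0.14, 492.068], [-0.222, -0.732, 0.644, 446.618], [0.009, 0.659, 0.752, 760.153], [0.0, 0.0, 0.0, 1.0]]
lid_grip [([435.0, 243.0], 0.94), ([342.0, 180.0], 0.81), ([329.0, 202.0], 0.78), ([227.0, 239.0], 0.58)]
collar []
small_jar_mid []
jar [([331.0, 272.0], 0.68)]
wrist 404.05852509064374 404.05852509064374 324.19861561284773 236.46747950981802 [-0.06924916  0.          0.          0.          0.        ]
[[-0.001, 0.964, 0.264, 66.548], [1.0, 0.001, 0.001, 0.221], [0.001, 0.264, -0.964, -142.976], [0.0, 0.0, 0.0, 1.0]]
lid_grip []
collar []
small_jar_mid []
jar []
```

View pics/scene0.png

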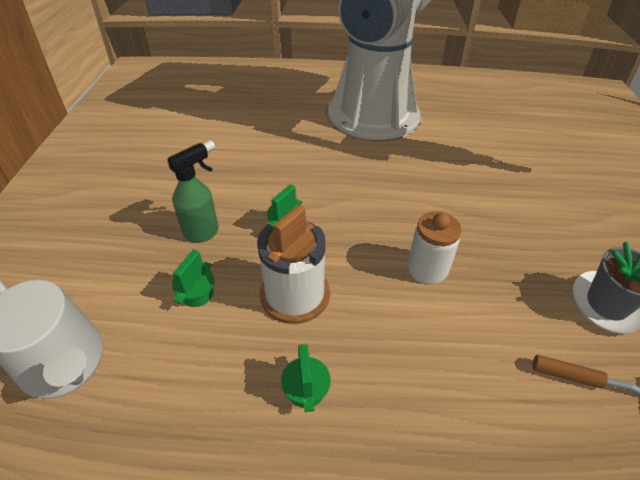

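View pics/side0.png

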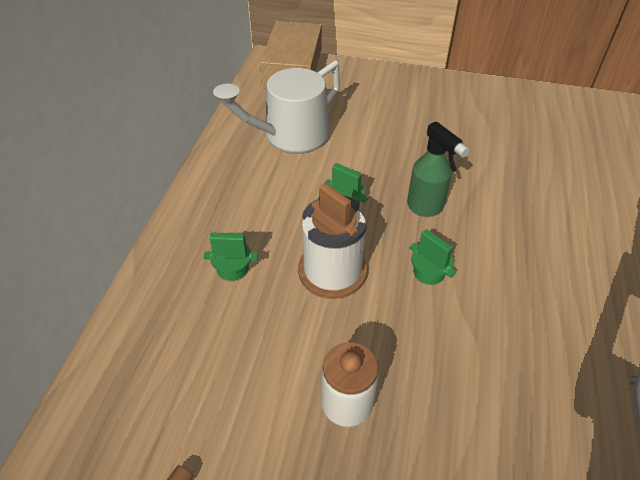

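The scene picture shows the brown bar lid on the collared jar at (290,222). In the side picture it is at (329,202). Look-alikes are the green lids at scene (305,365), (191,268) and (283,198), and the small jar's knob lid at (437,225). I choose the brown one on the steel-collared jar and will check it in a crop.

```bash
cat >> h.py <<'E'
FR={}
def ray(f,uv):
    K=np.array([[f['fx'],0,f['cx']],[0,f['fy'],f['cy']],[0,0,1]])
    p=cv2.undistortPoints(np.array([[uv]],float),K,np.array(f['D'],float))[0,0]
    P=np.array(f['pose']); d=P[:3,:3]@np.array([p[0],-p[1],-1]); return P[:3,3],d/np.linalg.norm(d)
def proj(f,X,P=None):
    P=np.array(f['pose']) if P is None else P
    K=np.array([[f['fx'],0,f['cx']],[0,f['fy'],f['cy']],[0,0,1]])
    c=(np.atleast_2d(X)-P[:3,3])@P[:3,:3]; c=c*[1,-1,-1]
    return cv2.projectPoints(c,np.zeros(3),np.zeros(3),K,np.array(f['D'],float))[0][:,0]
def tri(rs):
    A=np.zeros((3,3));b=np.zeros(3)
    for o,d in rs: M=np.eye(3)-np.outer(d,d);A+=M;b+=M@o
    X=np.linalg.solve(A,b); return X,[np.linalg.norm((np.eye(3)-np.outer(d,d))@(X-o)) for o,d in rs]
def onz(rr,z):
    o,d=rr; return o+d*(z-o[2])/d[2]
E
python3 - <<'E'
from h import *
fs=r.grab_frame('scene'); fd=r.grab_frame('side')
print('lid',tri([ray(fs,(290,222)),ray(fd,(329,202))]))
print('lid',tri([ray(fs,(290,222)),ray(fd,(342,180))]))
print('jar',tri([ray(fs,(298,294)),ray(fd,(331,272))]))
print(onz(ray(fs,(298,294)),0),onz(ray(fd,(331,272)),0), onz(ray(fs,(290,248)),120))
print('small z60',onz(ray(fs,(437,246)),60))
for n,f,(x,y) in [('scene',fs,(292,250)),('side',fd,(334,230))]:
    c=f['color'][y-65:y+65,x-75:x+75]; cv2.imwrite(f'pics/{n}_crop.png',cv2.resize(c[:,:,::-1],None,fx=5,fy=4.6*1.0869565,interpolation=cv2.INTER_CUBIC)[:600])
E
```

```text
lid (array([ 609.32303556, -141.24620991,  173.63261354]), [np.float64(4.755485935879095), np.float64(4.755485935879107)])
lid (array([ 604.27013471, -152.80628208,  188.88427765]), [np.float64(14.176315310767858), np.float64(14.176315310767889)])
jar (array([ 605.20811965, -139.20739012,    1.25266654]), [np.float64(0.2631314910381966), np.float64(0.26313149103829936)])
[ 604.07712426 -139.5431708     0.        ] [ 605.51815514 -139.89432936    0.        ] [ 606.21279049 -147.261496    120.        ]
small z60 [530.60054102  95.70925595  60.        ]
```

```bash
python3 -c "
import cv2
for n in ['scene','side']:
    print(cv2.imread(f'pics/{n}_crop.png').shape)"
```

```text
(600, 750, 3)
(600, 750, 3)
```

View pics/scene_crop.png

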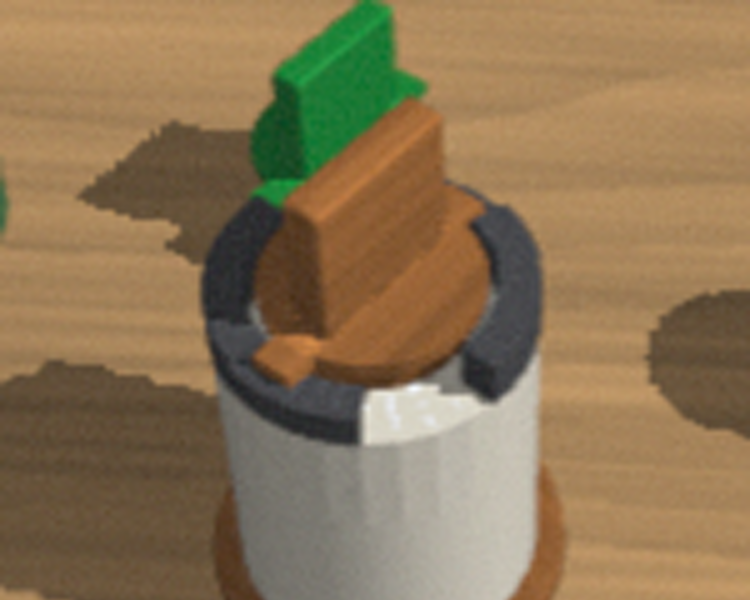

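View pics/side_crop.png

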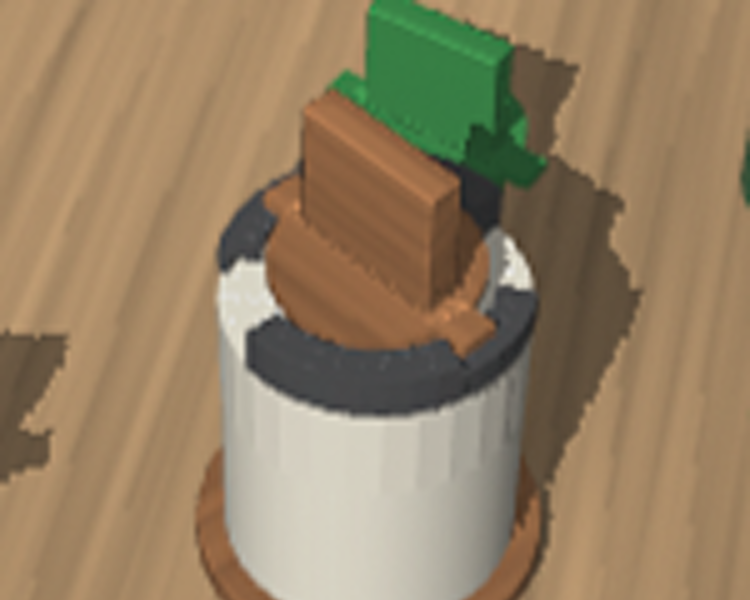

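```bash
cat > fit.py <<'E'
from h import *
from scipy.optimize import least_squares
fs=r.grab_frame('scene'); fd=r.grab_frame('side')
S=lambda x,y:(217+(x+.5)/5-.5,185+(y+.5)/5-.5); D=lambda x,y:(259+(x+.5)/5-.5,165+(y+.5)/5-.5)
# per-point onz
for n,f,z,ps in [('bar s',fs,187,[S(285,208),S(325,222),S(440,118),S(405,98)]),('bar d',fd,187,[D(303,108),D(325,93),D(460,185),D(438,200)]),
  ('lug s',fs,137,[S(250,357),S(290,382)]),('lug d',fd,137,[D(495,323),D(460,352)]),('lipend s',fs,132,[S(360,407)]),('lipend d',fd,132,[]),('stop s',fs,136.5,[S(495,372)]),('stop d',fd,136.5,[D(247,338)])]:
    X=np.array([onz(ray(f,p),z)[:2] for p in ps])
    if len(X): print(n,np.round(X,1).tolist(), 'mean',X.mean(0).round(1))
    for x in X: print('   ang about (605,-140):',np.degrees(np.arctan2(x[1]+140,x[0]-605)).round(1),'r',np.hypot(x[0]-605,x[1]+140).round(1))
E
python3 fit.py
```

```text
bar s [[627.5, -164.2], [632.1, -152.5], [588.4, -125.2], [580.7, -136.0]] mean [ 607.2 -144.5]
   ang about (605,-140): -47.0 r 33.1
   ang about (605,-140): -24.8 r 29.9
   ang about (605,-140): 138.2 r 22.3
   ang about (605,-140): 170.7 r 24.7
bar d [[629.9, -151.6], [624.9, -159.6], [577.6, -130.2], [582.7, -122.6]] mean [ 603.8 -141. ]
   ang about (605,-140): -25.0 r 27.4
   ang about (605,-140): -44.5 r 27.9
   ang about (605,-140): 160.3 r 29.1
   ang about (605,-140): 142.1 r 28.3
lug s [[639.1, -176.5], [647.7, -163.7]] mean [ 643.4 -170.1]
   ang about (605,-140): -46.9 r 50.0
   ang about (605,-140): -29.0 r 48.8
lug d [[563.3, -124.3], [571.4, -110.2]] mean [ 567.4 -117.3]
   ang about (605,-140): 159.4 r 44.5
   ang about (605,-140): 138.4 r 44.9
lipend s [[651.3, -143.5]] mean [ 651.3 -143.5]
   ang about (605,-140): -4.3 r 46.5
stop s [[639.4, -105.8]] mean [ 639.4 -105.8]
   ang about (605,-140): 44.8 r 48.5
stop d [[635.4, -101.4]] mean [ 635.4 -101.4]
   ang about (605,-140): 51.8 r 49.2
```

Emit:
drive_tool(
  moves=[
    [0, [0, 0, -4], 0],
    [0, [-61, -52, -4], 8.5],
    [0, [-61, -52, -4], 8.5],
    [0, [-61, -52, -4], 8.5],
    [0, [-61, -52, -4], 8.5],
    [0, [-61, -52, -4], 8.5],
    [0, [-61, -52, -4], 8.5],
    [0, [-61, -52, -4], 8.5],
    [0, [-61, -52, -4], 8.5],
    [0, [-61, -52, -4], 8.5],
    [0, [-61, -52, -4], 8.5],
    [0, [-61, -52, -4], 8.5],
  ],
)

```text
clock: 2.45
eef_pos: [552.3, -41.4, 271.6]
tcp_rot: [3.141, 0.001, 2.592]
contact_force: [-0.2, 0.6, 0.3]
opening: 0.998
```

Emit:
drive_tool(
  moves=[
    [0, [-9.8, -5.8, 0], 0],
    [0, [-9.8, -5.8, 0], 0],
    [0, [-9.8, -5.8, 0], 0],
    [0, [-9.8, -5.8, 0], 0],
  ],
)

```text
clock: 2.95
eef_pos: [605.2, -141.8, 271.2]
tcp_rot: [3.141, -0.001, 2.592]
contact_force: [0.1, -0.2, 0.1]
opening: 1.001
```

```bash
cat >> h.py <<'E'
from scipy.spatial.transform import Rotation as Ro
def wframe():
    s=r.sense(); f=r.grab_frame('wrist')
    T=np.eye(4); T[:3,:3]=Ro.from_euler('xyz',s['tcp_rot']).as_matrix(); T[:3,3]=s['eef_pos']
    f['pose']=T@np.array(f['hand_eye']); return s,f
E
python3 - <<'E'
from h import *
s,f=wframe(); print(s['clock'],s['eef_pos'],s['tcp_rot'],s['qpos']); save('w1',f)
for t in ['lid_grip','collar','jar']: 
  for d in r.spot_point(t,'wrist'): print(t,d['at'],d['score'],onz(ray(f,d['at']),{'lid_grip':174,'collar':120,'jar':0}[t]))
print(proj(f,[[605.5,-142.5,174],[605.5,-142.5,187]]))
E
```

```text
2.95 [ 605.17237081 -141.8112975   271.20689287] [ 3.14106349e+00 -5.36927277e-04  2.59155804e+00] [-2.32961673e-01  3.13886741e-01  1.59790069e+00  7.11052951e-04
  1.23015047e+00 -1.25396092e+00]
lid_grip [170.1, 312.4] 0.92 [ 595.51431317 -255.05144073  174.        ]
lid_grip [444.5, 338.4] 0.86 [ 706.9103803  -109.79555801  174.        ]
lid_grip [176.0, 57.6] 0.8 [ 472.08977947 -157.80719268  174.        ]
lid_grip [322.5, 241.2] 0.74 [ 606.4948409 -143.8775523  174.       ]
[[323.55485394 238.75667467]
 [323.50751945 244.72606494]]
```

View pics/w1.png

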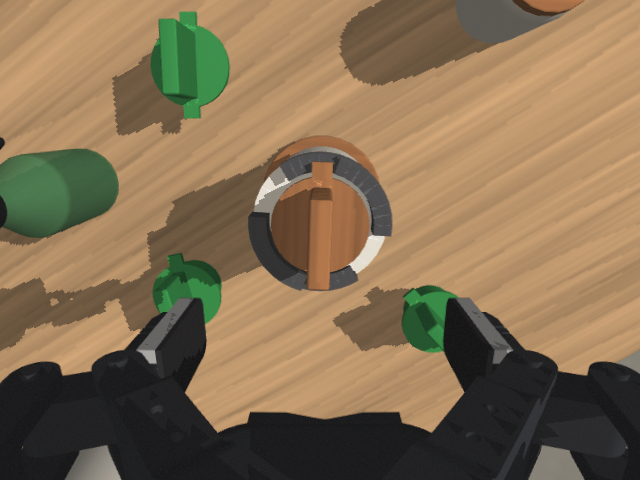

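The bar grip is brown wood and sits in the dark collar at (320,240). The three green look-alikes are at (190,65), (187,290) and (430,318), and the small jar is at the upper right. I'll measure the yaws from a crop.

Run:
```python
import cv2
c=cv2.imread('pics/w1.png')[125:305,215:425]; cv2.imwrite('pics/w1c.png',cv2.resize(c,None,fx=3.3333,fy=3.33333,interpolation=cv2.INTER_CUBIC)[:600])
```

```text
(no output)
```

View pics/w1c.png

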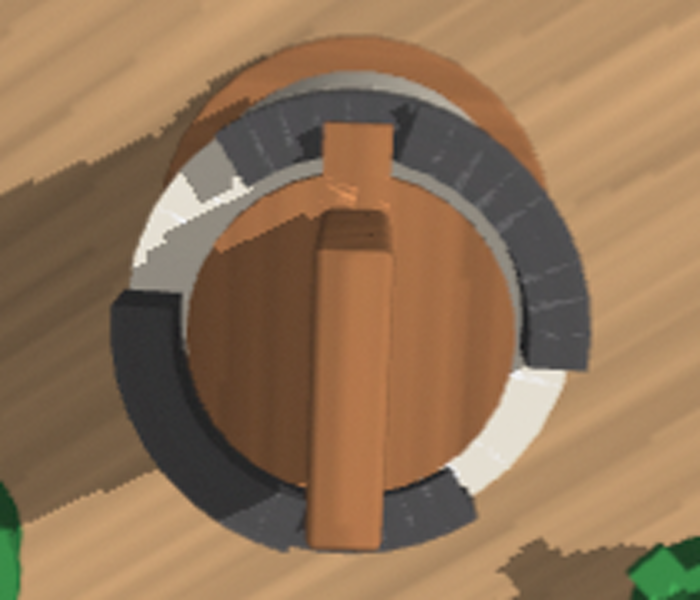

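Run:
```python
from h import *
s,f=wframe()
W=lambda p:(215+(p[0]+.5)/3.3333-.5,125+(p[1]+.5)/3.3333-.5)
P=lambda p,z:onz(ray(f,W(p)),z)[:2]
B=np.array([P(p,187) for p in [(320,250),(390,250),(382,548),(310,548)]]); print(B.round(1),B.mean(0))
v=(B[0]+B[1]-B[2]-B[3])/2; print('bar yaw',np.degrees(np.arctan2(v[1],v[0])),np.linalg.norm(v))
so=P((114,300),136.5),P((588,370),136.5); lo=P((220,145),132),P((475,520),132)
print(so,lo,(so[0]+so[1])/2,(lo[0]+lo[1])/2)
for a,n in((so,87),(lo,39)):
    d=a[0]-a[1]; print(np.linalg.norm(d)/2, np.degrees(np.arctan2(d[1],d[0]))-n)
```

```text
[[ 579.2 -133.9]
 [ 585.5 -123.7]
 [ 631.7 -153.4]
 [ 624.8 -164.6]] [ 605.30315229 -143.90308313]
bar yaw 146.72031278324394 54.92690319396728
(array([ 572.30211651, -183.00991967]), array([ 638.09171789, -104.87139893])) (array([ 556.88215242, -146.75099831]), array([ 656.88681663, -143.47464979])) [ 605.1969172 -143.9406593] [ 606.88448453 -145.11282405]
51.073231913978375 -217.09607719420927
50.02915980368626 -217.1235492974506
```

Emit:
drive_tool(
  moves=[
    [0, [-0.13, -0.15, 6], 1.2],
    [0, [-0.13, -0.15, 10], 1.2],
    [0, [-0.13, -0.15, 11.3], 1.2],
    [0, [-0.13, -0.15, 11.3], 1.2],
    [1, [-0.13, -0.15, 11.3], 1.2],
    [1, [-0.13, -0.15, 11.3], 1.2],
    [1, [-0.13, -0.15, 11.3], 1.2],
    [1, [-0.13, -0.15, 11.3], 1.2],
    [1, [-0.13, -0.15, 11.3], 1.2],
    [1, [-0.13, -0.15, 11.3], 1.2],
  ],
  grip_force=40,
)

```text
clock: 4.45
eef_pos: [605.9, -143.1, 159.3]
tcp_rot: [3.141, 0.001, 2.573]
contact_force: [-3.1, -0.7, 4.7]
opening: 0.153
```

```bash
cat > look.py <<'E'
from h import *
import sys
s,f=wframe(); print(s['clock'],s['eef_pos'].round(1),np.degrees(s['tcp_rot']).round(2),s['contact_force'].round(2),s['wrist_torque'].round(2),s['opening'],np.degrees(s['qpos'][5]))
save(sys.argv[1],f)
for c in ['side','scene'][:int(sys.argv[2])]:
    g=r.grab_frame(c); x,y=((334,230) if c=='side' else (292,250)); cc=g['color'][y-80:y+50,x-75:x+75]
    cv2.imwrite(f'pics/{sys.argv[1]}_{c}.png',cv2.resize(cc[:,:,::-1],None,fx=4,fy=4,interpolation=cv2.INTER_CUBIC))
E
python3 look.py w2 1
```

```text
4.45 [ 605.9 -143.1  159.3] [1.7997e+02 7.0000e-02 1.4740e+02] [-3.07 -0.67  4.71] [-0.37  0.34 -0.04] 0.1526333088585073 -70.8346640141621
```

View pics/w2_side.png

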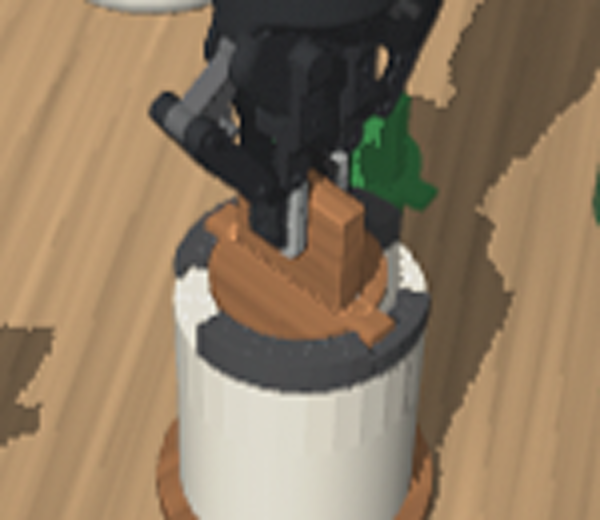

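View pics/w2.png

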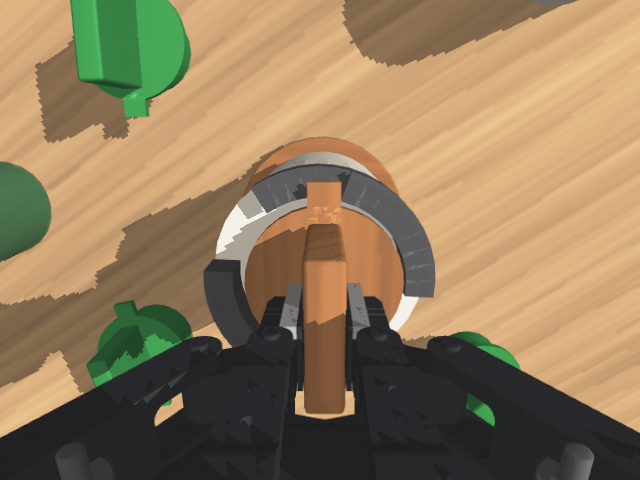

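Side and wrist views show the bar held centrally between the pads at wrist (325,320), with the lugs still on the lips. Next I turn it counter-clockwise.

Emit:
drive_tool(
  moves=[
    [1, [0, 0, 0], -5],
    [1, [0, 0, 0], -12],
    [1, [0, 0, 0], -19],
    [1, [0, 0, 0], -26],
    [1, [0, 0, 0], -33],
    [1, [0, 0, 0], -40],
    [1, [0, 0, 0], -47],
    [1, [0, 0, 0], -54],
    [1, [0, 0, 0], -58.5],
    [1, [0, 0, 0], -58.5],
    [1, [0, 0, 0], -58.5],
  ],
)

```text
clock: 5.92
eef_pos: [605.5, -143.1, 158.8]
tcp_rot: [-3.141, 0.0, -2.691]
contact_force: [-0.9, -1.5, -2.5]
opening: 0.154
```

```bash
python3 look.py w3 1
```

```text
5.925 [ 605.5 -143.1  158.8] [-1.7999e+02  1.0000e-02 -1.5420e+02] [-0.89 -1.52 -2.5 ] [-0.33  0.2  -0.01] 0.1544841806463896 -129.23399428626186
```

View pics/w3_side.png

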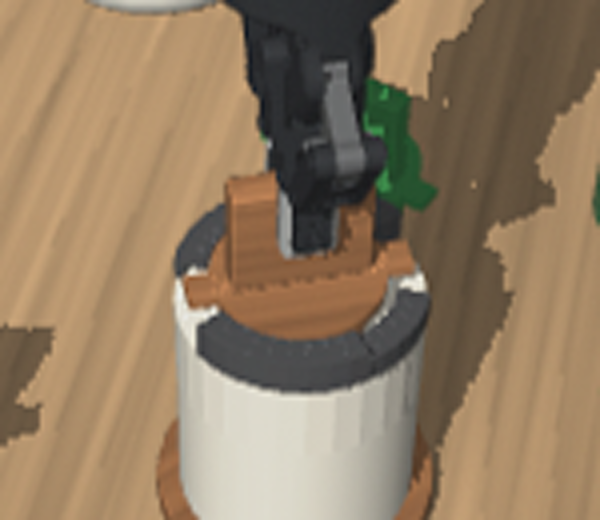

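View pics/w3.png

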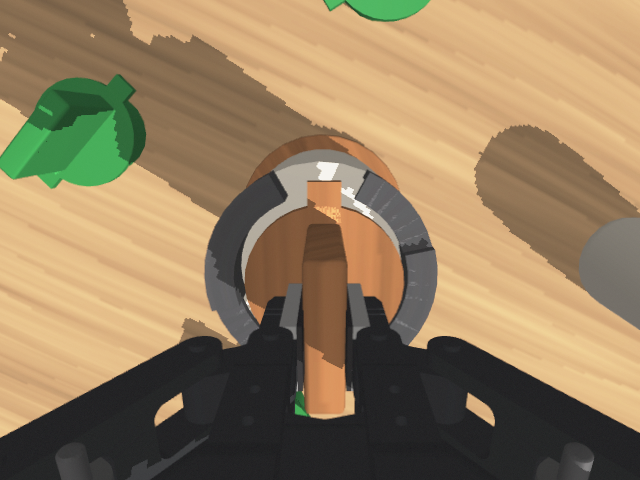

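The lugs stand mid-notch: at wrist (322,190) the lug lies between the stop at (280,190) and the lip at (365,185). Next I lower the lid 12 mm.

Emit:
drive_tool(
  moves=[
    [1, [0, 0, 0.3], 0],
    [1, [0, 0, 0.6], 0],
    [1, [0, 0, 0.9], 0],
    [1, [0, 0, 1.15], 0],
    [1, [0, 0, 1.2], 0],
    [1, [0, 0, 1.2], 0],
    [1, [0, 0, 1.2], 0],
  ],
)

```text
clock: 6.9
eef_pos: [605.6, -143.3, 147.3]
tcp_rot: [-3.141, 0.0, -2.691]
contact_force: [-2.9, -2.6, 5.6]
opening: 0.156
```

```bash
python3 look.py w4 1
```

```text
6.9 [ 605.6 -143.3  147.3] [-1.7997e+02  2.0000e-02 -1.5416e+02] [-2.88 -2.6   5.57] [-0.4   0.58  0.05] 0.15592193999973028 -129.27071916806105
```

View pics/w4_side.png

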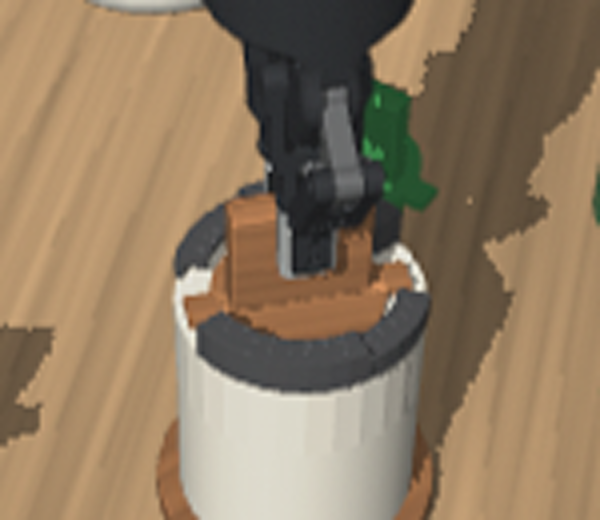

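View pics/w4.png

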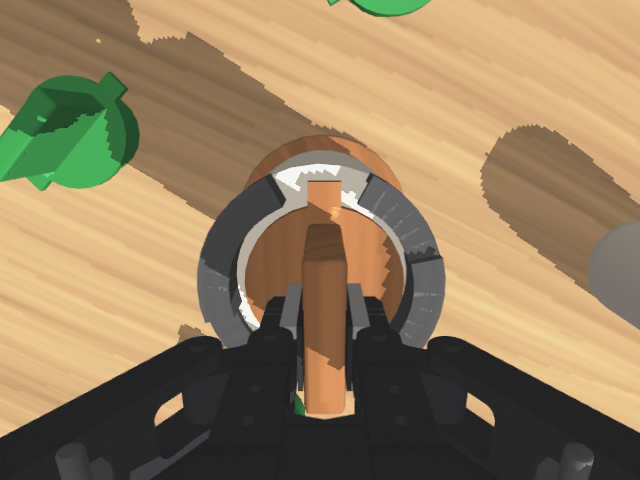

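Emit:
drive_tool(
  moves=[
    [1, [0, 0, 0], 6],
    [1, [0, 0, 0], 13],
    [1, [0, 0, 0], 20],
    [1, [0, 0, 0], 27],
    [1, [0, 0, 0], 34],
    [1, [0, 0, 0], 41],
    [1, [0, 0, 0], 48],
    [1, [0, 0, 0], 54],
    [1, [0, 0, 0], 58],
    [1, [0, 0, 0], 61],
    [1, [0, 0, 0], 61],
    [1, [0, 0, 0], 61],
  ],
)

```text
clock: 8.5
eef_pos: [604.9, -143.5, 147.4]
tcp_rot: [-3.141, -0.0, 2.528]
contact_force: [-4.7, -3.9, 3.9]
opening: 0.154
```

```bash
python3 look.py w5 1
```

```text
8.5 [ 604.9 -143.5  147.4] [-1.7994e+02 -1.0000e-02  1.4486e+02] [-4.66 -3.93  3.86] [-0.63  0.8   0.23] 0.15397610997971325 -68.28257129773088
```

View pics/w5_side.png

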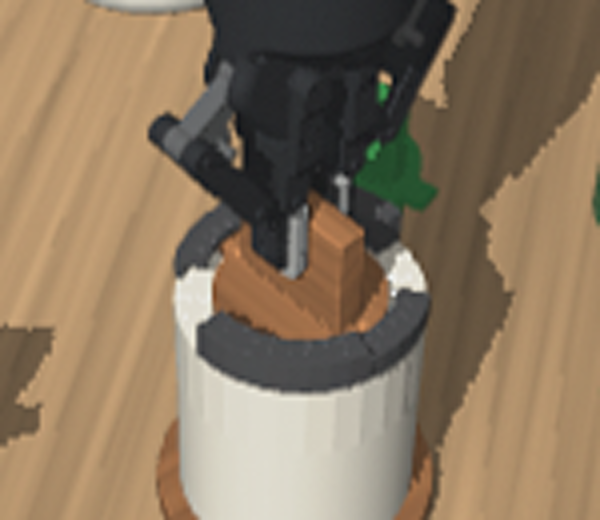

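View pics/w5.png

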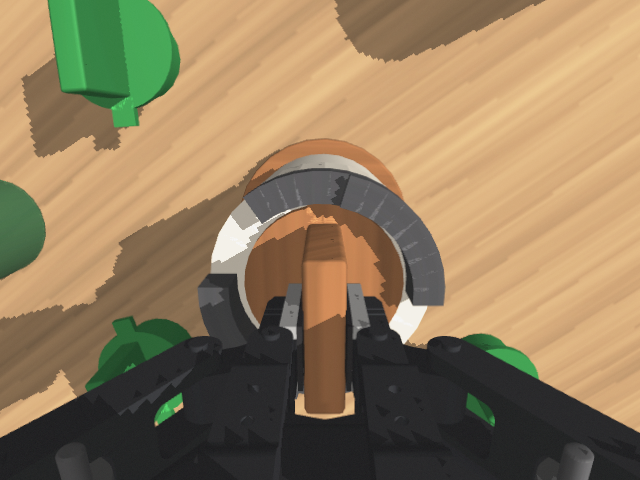

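The lugs are now under the lips: none shows above the collar in the wrist picture at (325,185). I'll nudge to the stop while watching the torque.

Emit:
drive_tool(
  moves=[
    [1, [0, 0, 0], 1],
    [1, [0, 0, 0], 2],
    [1, [0, 0, 0], 2],
    [1, [0, 0, 0], 2],
  ],
)

```text
clock: 9.1
eef_pos: [604.2, -144.0, 147.5]
tcp_rot: [-3.139, -0.001, 2.495]
contact_force: [-5.7, -4.3, 3.7]
opening: 0.152
```

```bash
python3 look.py w6 0
```

```text
9.1 [ 604.2 -144.   147.5] [-1.7984e+02 -4.0000e-02  1.4293e+02] [-5.68 -4.26  3.71] [-0.77  0.73  0.53] 0.1518229437399602 -66.3205321348026
```

Emit:
drive_tool(
  moves=[
    [1, [0, 0, 0], 1],
    [1, [0, 0, 0], 2],
    [1, [0, 0, 0], 2],
    [1, [0, 0, 0], 2],
  ],
)

```text
clock: 9.65
eef_pos: [604.1, -144.2, 147.5]
tcp_rot: [-3.138, -0.0, 2.461]
contact_force: [-4.2, -4.2, 3.4]
opening: 0.152
```

```bash
python3 look.py w7 1
```

```text
9.65 [ 604.1 -144.2  147.5] [-1.7981e+02 -3.0000e-02  1.4099e+02] [-4.2  -4.23  3.4 ] [-0.61  0.54  1.28] 0.15156220255332128 -64.35847236563565
```

View pics/w7.png

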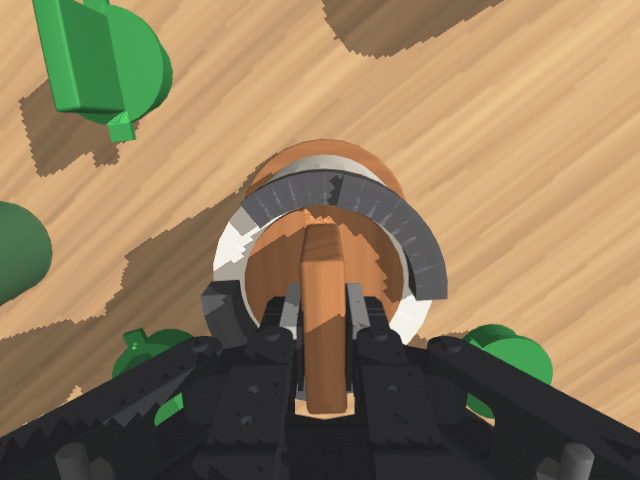

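Torque rose from 0.2 to 1.3 N·m, so the lid is against the stop. I'll release and retreat upwards.

Emit:
drive_tool(
  moves=[
    [0, [0, 0, 0], 0],
    [0, [0, 0, 0], 0],
    [0, [0, 0, 0], 0],
    [0, [0, 0, 0], 0],
    [0, [0, 0, -4], 0],
    [0, [0, 0, -9], 0],
    [0, [0, 0, -13], 0],
    [0, [0, 0, -13], 0],
    [0, [0, 0, -13], 0],
  ],
)

```text
clock: 10.88
eef_pos: [604.0, -143.7, 276.9]
tcp_rot: [-3.138, -0.001, 2.461]
contact_force: [-1.0, 0.0, -1.8]
opening: 1.003
```

```bash
python3 look.py w8 2; python3 -c "
import cv2
c=cv2.imread('pics/w8.png')[125:305,215:425]; cv2.imwrite('pics/w8c.png',cv2.resize(c,None,fx=3.3333,fy=3.33333,interpolation=cv2.INTER_CUBIC)[:600])"
```

```text
10.875 [ 604.  -143.7  276.9] [-1.7980e+02 -6.0000e-02  1.4098e+02] [-0.97  0.02 -1.84] [-0.07  0.04  0.01] 1.0031086326720462 -64.3730692447783
```

View pics/w8c.png

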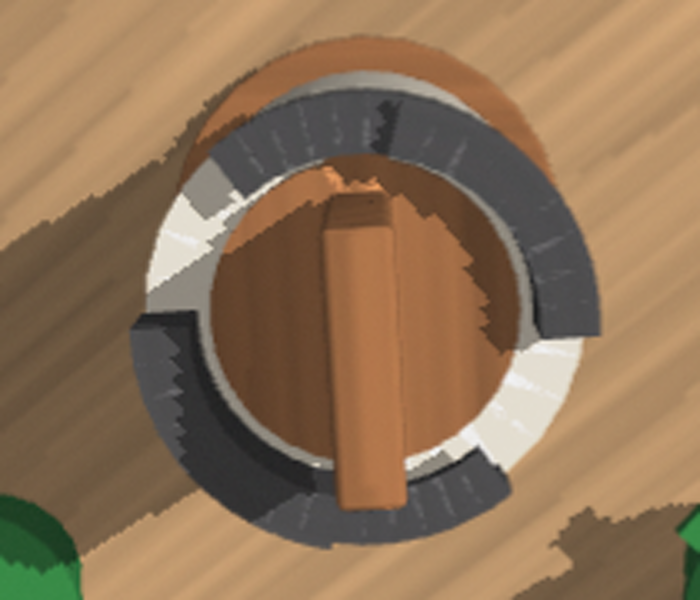

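View pics/w8_side.png

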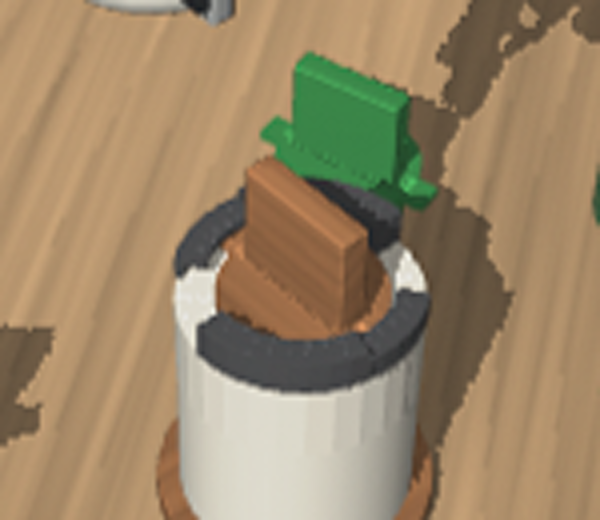

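View pics/w8_scene.png

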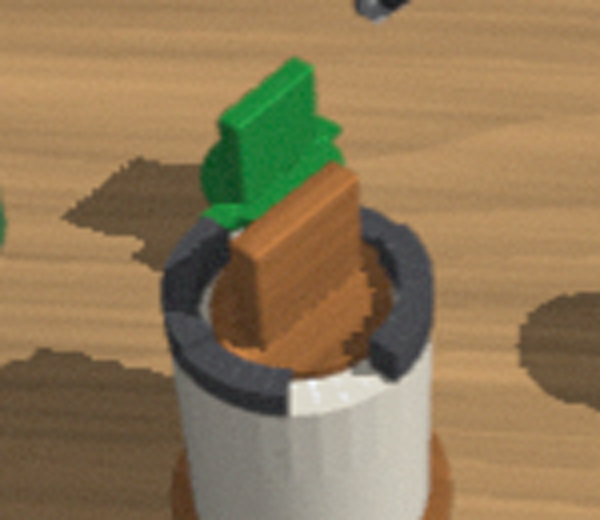

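Run:
```python
from h import *
s,f=wframe()
W=lambda p:(215+(p[0]+.5)/3.3333-.5,125+(p[1]+.5)/3.3333-.5)
P=lambda p,z:onz(ray(f,W(p)),z)[:2]
for z in (175,187):
  B=np.array([P(p,z) for p in [(325,230),(391,226),(405,504),(338,508)]])
  v=(B[0]+B[1]-B[2]-B[3])/2; print(B.mean(0),'bar yaw',np.degrees(np.arctan2(v[1],v[0])),np.linalg.norm(v),np.linalg.norm(B[0]-B[1]))
so=P((133,325),136.5),P((600,336),136.5); lo=P((212,158),132),P((510,492),132)
for a,n in((so,87),(lo,39)):
    d=a[0]-a[1]; print((a[0]+a[1])/2,np.linalg.norm(d)/2, np.degrees(np.arctan2(d[1],d[0]))-n)
```

```text
[ 603.00514501 -143.81748359] bar yaw 143.61655861564802 54.10996382898545 12.078866429225606
[ 600.53491673 -141.72560837] bar yaw 143.61655861564807 51.45014304389089 11.485119590096804
[ 604.13428318 -144.56379188] 50.4614114152047 -217.3772383065444
[ 604.82542236 -145.36218893] 49.79028609597707 -217.06017679720225
```

Run:
```python
from h import *
f=r.grab_frame('scene'); save('end',f); print(r.sense()['clock'],[(d['at'],d['score']) for d in r.spot_point('small_jar_mid','scene')])
print(r.sign_off())
```

```text
11.125 [([432.5, 246.2], 0.69)]
the job is handed in; nothing more can be done
None
```

The wooden lid is screwed home on the jar and released, and I have handed the job in. The simulation clock read about 11 s of the 38 s allowed.

- **Moves:** I gripped the bar of the brown lid and turned it about 58° counter-clockwise to mid-notch without lifting it. I then lowered it 11.5 mm into the notches and turned it clockwise until it met the stop, where the wrist torque rose to about 1.3 N·m. Then I opened the gripper and retreated upwards.
- **Last checks:** The final pictures show both lugs hidden under the lips and the disc down inside the collar. Measured lid yaw minus jar yaw is about 0.8°, within roughly 1° of measurement error. The gripper is open, about 100 mm above the lid.
- **Slip at the stop:** The gripper turned about 2.6° further than the lid, so the bar slipped in the pads there. I take that as the lid already being against the stop.
- **Small jar:** I never went near it. Its detected point shifted about 4 px between the first and last pictures. I put that down to detector scatter but did not check it further.
- **Calibration:** The scene and side cameras disagreed by about 3 mm on the lid's position. I used the wrist camera for the final alignment.

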